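# Shut the copper chest

## Robot

A 6-joint arm with a two-finger parallel gripper is mounted at the origin on the work surface. World frame = base frame: x ahead of the robot, y to its left, z up, the work surface at z = 0. Lengths are in m, angles in degrees, forces in N, time in s.
With the tool pointing down it reaches from about 0.3 to 0.75 m from the base axis. Payload 8.5 kg.
Tool frame: the origin (TCP) lies on the centre line of the jaws, within the pads' length; the fingertips stand 17 mm ahead of it and the grasp point (between the pads) lies 2 mm behind it; z points along the fingers, y is the direction in which the jaws open and shut (so a half turn about z gives the same grasp; the last joint's range is limited). The gripper opens to 85 mm and grips with 20 to 120 N. Pads are 22 mm wide; open, the fingers measure 114 mm over their backs; the gripper's body (76 mm by 85 mm) begins 54 mm behind the grasp point. The pads swing forward as they close: fully open they stand 13 mm farther back than shut.
Start: joints at [52.867, 21.807, 74.336, -0, 83.858, -12.336], TCP at [0.231, 0.499, 0.248] pointing down, gripper open.
Joint ranges: [-178.18, 178.18], [-50.72, 133.34], [12.68, 142.11], [-81.47, 261.47], [9.98, 163.14], [-165.26, 165.26]. Speed limits (degrees/s): [136.94, 136.94, 180, 180, 180, 180].

## Interface

Orientations are given as a 3x3 rotation matrix whose columns are the frame's x, y, z axes.
In Python, from rig import env, imaging, close_job gives the robot as it stands.
- The arm moves only by the tool step_arm, never from a script. Its argument "steps" is one flat list of numbers, 7 for each row, row after row: the opening, from 0 (shut) to 1 (fully open), then the shift along the tool's x, y, z as a fraction of full scale, then the turn, a rotation vector about the tool's x, y, z as a fraction of full scale. A call has 1 to 10 rows; each row is the pose to reach, as a shift and turn from the pose commanded when the call began, along the tool's axes at that moment; what a row does not reach only later rows make up. Full scale, the value 1, is 0.3 m for a shift and 45 degrees for a turn. A row lasts 1/10 s, in which the tool goes at most 50 mm and 8.59 degrees, less where a joint would pass 70% of its speed; a pose out of reach is approached as far as the arm can. A call with a number of a shift or a turn outside -1 to 1 is refused whole. A call with a gripper value outside its range is refused whole. The fingers move at their own pace and stop on an object; "grip_force" is the grip in N (left out, the last holds). Time passes only in rows, so rows that repeat a pose let the fingers close. It gives the time, the measured TCP pose, the force and the opening at its end, in the units of the state.
- env.observe(): the state, without advancing time (a new reading comes with each control period).
- imaging.get_image(name): name is "scene" or "side" or "wrist"; returns (picture, depth): 384x512x3 uint8, blue, green, red; 384x512 float32, m along the optical axis (not along the pixel's ray), 0 where there is no reading.
- imaging.get_calibration(name): a dict with "camera_matrix" (3x3 intrinsics, pixels), "world_from_camera" (4x4, takes a point from camera to world coordinates). Camera axes: x right, y down, z forward; pixel columns grow to the right and rows downward; lengths in m; the calibration is good to about 2 mm. A picture is of the moment at which its call begins: read the wrist's pose just before it. get_calibration takes no time and is no camera call; for the wrist camera it gives the pose at the moment of the call.
- close_job(): hands the job in, once; it reports no verdict.
Trained networks look in the newest picture that a camera, given by its name, has taken for a name from the list of things; names that differ only in an ending like _2 or _b are one class to them, and where a whole thing is asked for, a point or a joint stands for the part that bears it (a point fixed in the world has none). Each returns a list of dicts, best first, with "score" (0 to 1); they miss things now and then, are a little off and sometimes report something else, mostly with a low value. They report only what shows in the picture. A call takes as long as a camera call.
- imaging.spot_in(camera, target): "pixel" ([column, row] in pixels, amid what is visible of it).
- imaging.regions_of(camera, target): "mask" (384x512 bool, what is visible of it) and "pixel" ([column, row] in pixels, amid what is visible of it).
- imaging.pinpoint(camera, target): "pixel" ([column, row] in pixels: a listed point, or the origin of a listed thing).
The state is a dict: "time_s": time; "q": joint angles; "qvel": joint speeds; "joint_efforts": joint torques, N m; "position": TCP position; "tool_rot": TCP orientation; "ft_force": force on the tool from outside, world axes, zero at the start; "wrist_torque": the same for the moment, N m; "grip_width": finger opening in m.
Only numpy, scipy, OpenCV 4.12 (cv2) and the standard library are available. Lean on these libraries where they do the work, as an engineer would, in place of code of your own. Each camera call takes 0.05 s, during which the arm holds its last target.

## Task

Two small wooden stock chests stand open on the counter, each lid propped by a folding stay. Shut the one that holds the copper discs: break its stay by pressing the red knob at its knee down and towards the hinge, then lower the lid gently until it is fully shut, and let go. Leave the lid of the chest with the grey aluminium discs up as it is.

Things in the scene. Friction and masses are not known exactly. Their poses are not given: they have to be found in the camera images.
- copper_chest: Open wooden chest of copper discs, fixed: 180 (x) x 200 (y) x 125 mm high. Origin: centre of underside, z up; turned up to 17 degrees. Lid hinge along x at y = 100, z = 125 mm; lid 180 x 200 mm, 10 mm thick; raised, its outer face looks to +y; it shuts towards -y. The stay, two 112 mm strips, is 9 mm outside the +x wall, its lower pin at y = -70, z = 113 mm.
- copper_knob (a point): Centre of the red knob on the knee of its stay: 24 mm diameter, 38 mm long along the chest's x. Locked, it is at x = 124, y = 18, z = 183 mm in the chest's frame. It moves on a 112 mm circle about the lower pin: pressed (a few N) down and to the hinge (-z, +y alike) it passes dead centre after 8 mm and folds; 30 to 50 mm is plenty. It stays where left; lid shut, it is low by the wall.
- copper_lid (a joint): Lid angle of the copper chest, rad: 0 = raised as at the start (95 degrees from shut, leaning back 5), 1.658 = shut on the rim. The hinge is stiff (0.6 N m): the lid stays where it is left and must be pushed all the way down, with about 1 to 6 N near its free edge. The locked stay blocks it.
- grey_lid (a joint): Lid angle, rad, of the other chest, alike in all but its contents (grey aluminium discs): 0 = raised as at the start. To be left up.

How it is judged (in metres and radians):
On the way:
1. the stay of the copper chest is broken: its knob has come down at least 18 mm from its locked height, the lid still up (under 1 rad) (z of copper_knob in the frame of copper_chest below 0.165 m and value of joint copper_lid below 1 rad), for 0.1 s.
At the end, for the whole second after the job is handed in: The copper chest's lid is shut to within 0.058 rad (about 11 mm at its free edge) and at rest; the grey chest's lid is within 0.1 rad of where it was (value of joint copper_lid above 1.6 rad and velocity of joint copper_lid below 0.05 rad/s and value of joint grey_lid below 0.1 rad); the robot touches nothing.
It fails at once if the lid of the copper chest is slammed or flung (faster than 3 rad/s) (velocity of joint copper_lid above 3 rad/s).
It fails at once if the lid of the grey chest is moved by more than 0.1 rad (value of joint grey_lid above 0.1 rad).
It also fails if it takes over 48 s, if anything falls off the work surface, if the arm or the gripper's body presses on something with over 40 N, if the wrist force passes 120 N, or if a joint passes its speed limit or range.

## Working session

There is one attempt and no reset: what is moved stays moved. The work goes in short steps, Python scripts to look and compute and a tool call to move; the robot and the scene stay as the last step left them, time stands still between calls to the robot, and variables do not carry over. Pictures are saved under pics/ and viewed, and the job is handed in when it is done.

Besides the shell and the picture viewer there is one more tool, called after ">>>" by a JSON object that holds its "fn" and its "kwargs". step_arm: Moves the arm, as the interface text tells. Shift numbers are shares of 0.3 m and turn numbers shares of 45 degrees, none past 1 either way. Its arguments: {"type":"object","properties":{"steps":{"type":"array","items":{"type":"number"}},"grip_force":{"type":"number"}},"required":["steps"]}

```bash
mkdir -p pics; cat > h.py <<'E'
import numpy as np, cv2
from rig import env, imaging, close_job
def px2w(cam,px,d,cal=None):
    c=cal or imaging.get_calibration(cam); K=np.array(c["camera_matrix"]);T=np.array(c["world_from_camera"])
    p=np.linalg.inv(K)@np.array([px[0],px[1],1.])*d
    return (T@np.r_[p,1])[:3]
def cloud(cam,depth):
    c=imaging.get_calibration(cam); K=np.array(c["camera_matrix"]);T=np.array(c["world_from_camera"])
    h,w=depth.shape;u,v=np.meshgrid(np.arange(w),np.arange(h))
    P=np.stack([(u-K[0,2])/K[0,0]*depth,(v-K[1,2])/K[1,1]*depth,depth,np.ones_like(depth)],-1)
    return (P@T.T)[...,:3]
def proj(cam,p):
    c=imaging.get_calibration(cam); K=np.array(c["camera_matrix"]);T=np.linalg.inv(np.array(c["world_from_camera"]))
    q=K@(T@np.r_[p,1])[:3]; return q[:2]/q[2]
E
python3 - <<'E'
from h import *
s=env.observe();print(s["time_s"],s["position"],s["tool_rot"],s["ft_force"])
for c in ["scene","side"]:
    im,d=imaging.get_image(c);cv2.imwrite(f"pics/{c}0.png",im);np.save(f"{c}0.npy",d)
    for t in ["copper_chest","copper_knob"]:
        for r in imaging.pinpoint(c,t)[:3]:
            u,v=map(int,r["pixel"]);print(c,t,r, px2w(c,r["pixel"],d[v,u]) if 0<=v<384 and 0<=u<512 else None)
print(imaging.get_calibration("scene")["world_from_camera"])
E
```

```text
0.0 [0.23051997 0.49906042 0.24770496] [[-9.07781705e-01  4.19442003e-01 -8.84014892e-04]
 [ 4.19442823e-01  9.07780985e-01 -1.18356050e-03]
 [ 3.06056922e-04 -1.44520827e-03 -9.99998909e-01]] [-0.05245663  1.08125035 -0.72894341]
scene copper_chest {'pixel': [173.0, 167.8], 'score': 0.95} [ 0.55901847 -0.14228899  0.11908834]
scene copper_knob {'pixel': [148.6, 155.2], 'score': 0.74} [ 0.6065493  -0.15852391  0.19414712]
scene copper_knob {'pixel': [173.3, 167.8], 'score': 0.39} [ 0.55868932 -0.14168758  0.11908477]
side copper_chest {'pixel': [183.9, 140.6], 'score': 0.66} [0.73567726 0.24009905 0.99465507]
side copper_knob {'pixel': [149.7, 150.9], 'score': 0.77} [ 0.60143187 -0.16112345  0.19584678]
[[-0.48009467  0.66604147 -0.57087465  1.1079628 ]
 [ 0.87720122  0.36065026 -0.31693754  0.38213803]
 [-0.00520745 -0.65293196 -0.75739866  0.89679321]
 [ 0.          0.          0.          1.        ]]
```

View pics/scene0.png

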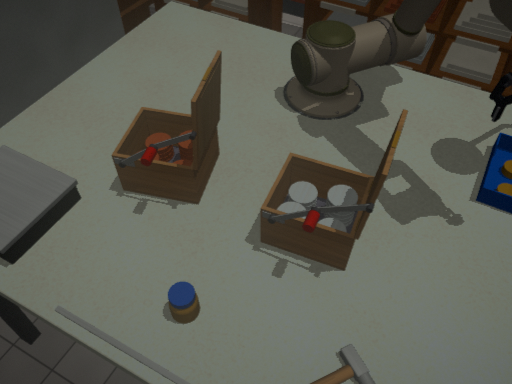

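View pics/side0.png

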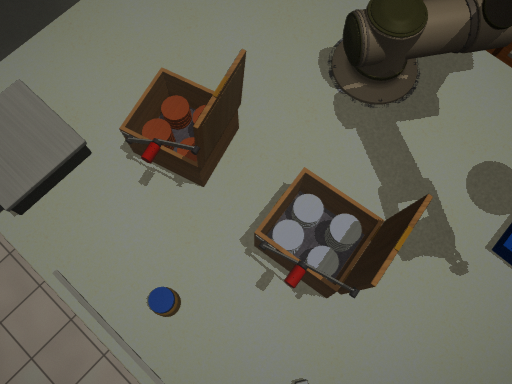

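The copper chest is the left one in both pictures: scene knob near (149,155), side knob near (150,151). The grey chest is nearer the middle. Next I'll fit the pose.

```bash
python3 - <<'E'
from h import *
from scipy.optimize import minimize
from scipy.spatial import cKDTree
pts=[]
for c in ["scene","side"]:
    d=np.load(f"{c}0.npy");P=cloud(c,d)
    P=P[d>0]; m=(P[:,0]>.35)&(P[:,0]<.75)&(P[:,1]>-.33)&(P[:,1]<.06)&(P[:,2]>.03)&(P[:,2]<.36); P=P[m];pts.append(P)
    r=P[(P[:,2]>.119)&(P[:,2]<.130)]; print(c,len(P),len(r),cv2.minAreaRect((r[:,:2]).astype(np.float32)))
    l=P[P[:,2]>.215]; print(l.min(0),l.max(0)); q=l-l.mean(0);print(np.linalg.svd(q,full_matrices=False)[2][2],l.mean(0))
A=np.vstack(pts)
# chest outer walls model : sdf of model surfaces
def box(p,c,h):
    q=np.abs(p-c)-h
    return np.linalg.norm(np.maximum(q,0),axis=1)+np.minimum(q.max(1),0)
t=.010
def res(v,P):
    c,s=np.cos(v[2]),np.sin(v[2]);x=P[:,0]-v[0];y=P[:,1]-v[1]
    L=np.c_[c*x+s*y,-s*x+c*y,P[:,2]]
    ds=[box(L,[sx*(.09-t/2),0,.0625],[t/2,.1,.0625]) for sx in(1,-1)]+[box(L,[0,sy*(.1-t/2),.0625],[.09,t/2,.0625]) for sy in(1,-1)]
    a=np.deg2rad(5);u=np.array([np.sin(a),np.cos(a)]);n=np.array([np.cos(a),-np.sin(a)])
    yz=L[:,1:]-[.1,.125]; B=np.c_[L[:,0],yz@n,yz@u]
    f=box(B,[0,v[3],.1],[.09,.005,.1]); ds.append(f)
    return np.abs(np.min(np.abs(ds),axis=0))
for Q in pts+[A]:
    best=None
    for y0 in np.deg2rad([-15,0,15]):
        o=minimize(lambda v:np.minimum(res(v,Q),.012).mean(),[.51,-.14,y0,0.005],method="Nelder-Mead",options=dict(maxiter=1500,xatol=1e-5,fatol=1e-7,initial_simplex=np.array([.51,-.14,y0,.005])+np.vstack([np.zeros(4),np.diag([.03,.03,.1,.004])])))
        if best is None or o.fun<best.fun:best=o
    v=best.x;print(v[:2],np.rad2deg(v[2]),v[3],best.fun)
    c,s=np.cos(v[2]),np.sin(v[2]);print("knob",v[0]+c*.124-s*.018,v[1]+s*.124+c*.018)
E
```

```text
scene 8260 854 ((0.4905719757080078, -0.2086784690618515), (0.20062342286109924, 0.21201494336128235), 15.201523780822754)
[ 0.36690823 -0.1320116   0.21505571] [ 0.56420083 -0.06854746  0.3293889 ]
[-0.21014555  0.96903787 -0.12963202] [ 0.47706179 -0.09275316  0.27785982]
side 8670 1028 ((0.4906160831451416, -0.20835261046886444), (0.19734957814216614, 0.21158023178577423), 15.160602569580078)
[ 0.36638509 -0.13297092  0.21507991] [ 0.56290464 -0.06906456  0.32975939]
[-0.22385828  0.9694086  -0.1006699 ] [ 0.46751652 -0.0937524   0.28388819]
[ 0.48575362 -0.21563199] 14.983800654287537 0.005841804674739551 0.0028326885473460984
knob 0.600883668245858 -0.16618431092116343
[ 0.4852493  -0.21511185] 15.023929160598348 0.0057124906562218535 0.003582002489589315
knob 0.6003446871117891 -0.16558354593592006
[ 0.48548171 -0.21533627] 14.996772993916505 0.005782915727477668 0.003238177152157163
knob 0.6006005527640575 -0.16586252856507117
```

```bash
cat >> h.py <<'E'
from scipy.spatial.transform import Rotation as R
O=np.array([.4855,-.2153,0]);a=np.deg2rad(15);C=np.array([[np.cos(a),-np.sin(a),0],[np.sin(a),np.cos(a),0],[0,0,1]])
def ori(tilt): # tilt>0: tool z leans to chest +y
    B=np.column_stack([C[:,1],C[:,0],-C[:,2]])
    return B@R.from_euler('y',tilt,degrees=True).as_matrix()
def go(local,tilt,p=None,Rm=None,name=""):
    s=env.observe()
    if p is None:p=np.array(s["position"]);Rm=np.array(s["tool_rot"])
    T=O+C@np.array(local);Rt=ori(tilt)
    sh=Rm.T@(T-p)/.3; tr=R.from_matrix(Rm.T@Rt).as_rotvec(degrees=True)/45
    print(name,"world",T.round(3),"shift",sh.round(3),"turn",tr.round(3));return T,Rt
def tolocal(p):return C.T@(np.array(p)-O)
E
python3 - <<'E'
from h import *
d=np.load("side0.npy");P=cloud("side",d);P=P[(d>0)]
m=(P[:,2]>.16)&(P[:,2]<.36)&(P[:,0]<.9)&(P[:,0]>.3)&(P[:,1]>0)&(P[:,1]<.45);q=P[m];print(q.min(0),q.max(0))
k=np.array([.124,.018,.183]);D=np.array([0,.5,-.866])
p1=k-D*.029; print(p1,(O+C@p1))
go([0.124,-.06,.42],0,name="via")
E
```

```text
[0.36875479 0.17150858 0.16010351] [0.61212706 0.31701268 0.32920662]
[0.124    0.0035   0.208114] [ 0.60436894 -0.1798257   0.208114  ]
via world [ 0.621 -0.241  0.42 ] shift [-2.216 -1.695 -0.572] turn [-1.000e-03  0.000e+00  1.116e+00]
```

>>> {"fn": "step_arm", "kwargs": {"steps": [0,0,0,-0.6,0,0,0,0,0,0,-0.6,0,0,0,0,0,0,-0.6,0,0,0,0,0,0,-0.6,0,0,0,0,0,0,-0.6,0,0,0.3,0,0,0,-0.6,0,0,0.9,0,0,0,-0.6,0,0,0.9,0,0,0,-0.6,0,0,0.9,0,0,0,-0.6,0,0,0.9,0,0,0,-0.6,0,0,0.9], "grip_force": 60}}

```text
time_s: 1.3
position: [0.2307, 0.4993, 0.4283]
tool_rot: [[-0.417, 0.909, -0.0], [0.909, 0.417, -0.0], [-0.0, -0.0, -1.0]]
ft_force: [-0.3, 0.8, -0.3]
grip_width: -0.0004
```

```bash
python3 - <<'E'
from h import *
go([0.124,-.06,.42],0,name="via")
E
```

```text
via world [ 0.621 -0.241  0.42 ] shift [-2.786  0.152  0.028] turn [-0.     0.     0.214]
```

>>> {"fn": "step_arm", "kwargs": {"steps": [0,-0.93,0.05,0,0,0,0,0,-0.93,0.05,0,0,0,0,0,-0.93,0.05,0,0,0,0,0,-0.93,0.05,0,0,0,0,0,-0.93,0.05,0,0,0,0,0,-0.93,0.05,0,0,0,0,0,-0.93,0.05,0,0,0,0,0,-0.93,0.05,0,0,0,0]}}

```text
time_s: 2.1
position: [0.361, 0.2519, 0.4284]
tool_rot: [[-0.419, 0.908, 0.0], [0.908, 0.419, 0.0], [0.0, 0.0, -1.0]]
ft_force: [0.6, -0.5, 0.5]
grip_width: -0.0002
```

>>> {"fn": "step_arm", "kwargs": {"steps": [0,-0.93,0.05,0,0,0,0,0,-0.93,0.05,0,0,0,0,0,-0.93,0.05,0,0,0,0,0,-0.93,0.05,0,0,0,0,0,-0.93,0.05,0,0,0,0,0,-0.93,0.05,0,0,0,0,0,-0.93,0.05,0,0,0,0,0,-0.93,0.05,0,0,0,0]}}

```text
time_s: 2.9
position: [0.4912, 0.0058, 0.4281]
tool_rot: [[-0.419, 0.908, -0.001], [0.908, 0.419, 0.001], [0.001, -0.0, -1.0]]
ft_force: [-0.3, 0.7, 0.1]
grip_width: 0.0001
```

>>> {"fn": "step_arm", "kwargs": {"steps": [0,-0.92,0.05,0,0,0,0.214,0,-0.92,0.05,0,0,0,0.214,0,-0.92,0.05,0,0,0,0.214,0,-0.92,0.05,0,0,0,0.214,0,-0.92,0.05,0,0,0,0.214,0,-0.92,0.05,0,0,0,0.214,0,-0.92,0.05,0,0,0,0.214,0,-0.92,0.05,0,0,0,0.214]}}

```text
time_s: 3.7
position: [0.6206, -0.2378, 0.4283]
tool_rot: [[-0.262, 0.965, -0.0], [0.965, 0.262, 0.0], [0.0, 0.0, -1.0]]
ft_force: [0.1, -0.3, 0.0]
grip_width: -0.0001
```

```bash
python3 - <<'E'
from h import *
s=env.observe();print(s["time_s"],tolocal(s["position"]),s["q"])
k=np.array([.124,.018,.183]);D=np.array([0,.5,-.866])
go(k-D*.075,30,name="pre")
im,d=imaging.get_image("scene");cv2.imwrite("pics/scene1.png",im)
im,d=imaging.get_image("side");cv2.imwrite("pics/side1.png",im)
E
```

```text
3.7 [ 0.12470715 -0.05666337  0.42832707] [-3.11512342e+01  3.40572241e+01  2.47217302e+01  2.08933314e-02
  1.21232430e+02 -4.63554905e+01]
pre world [ 0.61  -0.202  0.248] shift [ 0.124 -0.002  0.601] turn [-0.001  0.666  0.005]
```

>>> {"fn": "step_arm", "kwargs": {"steps": [0,0.12,0,0.3,0,0.4,0,0,0.12,0,0.3,0,0.4,0,0,0.12,0,0.6,0,0.667,0,0,0.12,0,0.6,0,0.667,0,0,0.12,0,0.6,0,0.667,0,0,0.12,0,0.6,0,0.667,0,0,0.12,0,0.6,0,0.667,0]}}

```text
time_s: 4.5
position: [0.6114, -0.204, 0.2524]
tool_rot: [[-0.23, 0.965, -0.126], [0.838, 0.262, 0.478], [0.494, 0.004, -0.869]]
ft_force: [0.9, -0.6, 0.9]
grip_width: 0.0003
```

```bash
python3 - <<'E'
from h import *
s=env.observe();print(s["time_s"],tolocal(s["position"]),s["ft_force"])
k=np.array([.124,.018,.183]);D=np.array([0,.5,-.866])
go(k-D*.029,30,name="contact")
go(k+D*.011,30,name="end")
for c in("scene","side"):
    im,d=imaging.get_image(c);u,v=map(int,proj(c,O+C@np.array([.11,.03,.2])));
    im=im[max(v-120,0):v+120,max(u-130,0):u+130];cv2.imwrite(f"pics/{c}2.png",cv2.resize(im,None,fx=2.4,fy=2.4))
E
```

```text
4.5 [ 0.12451658 -0.02167294  0.25242696] [ 0.85286879 -0.63832115  0.928026  ]
contact world [ 0.604 -0.18   0.208] shift [-0.    -0.002  0.17 ] turn [0.003 0.008 0.006]
end world [ 0.599 -0.161  0.173] shift [ 0.001 -0.002  0.303] turn [0.003 0.008 0.006]
```

View pics/scene2.png

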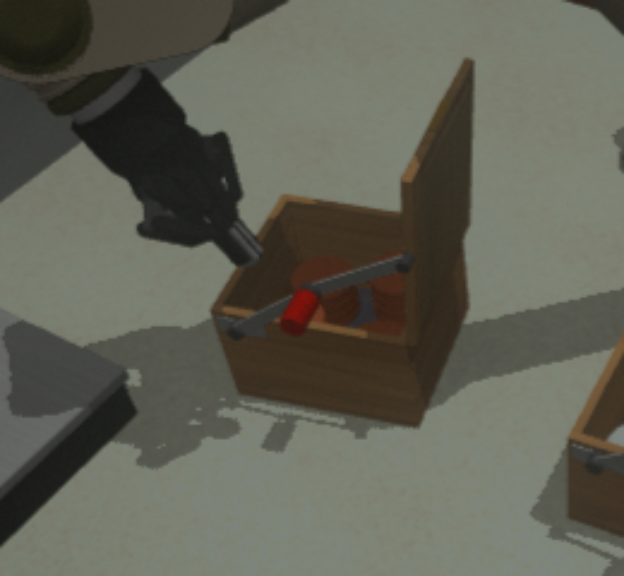

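View pics/side2.png

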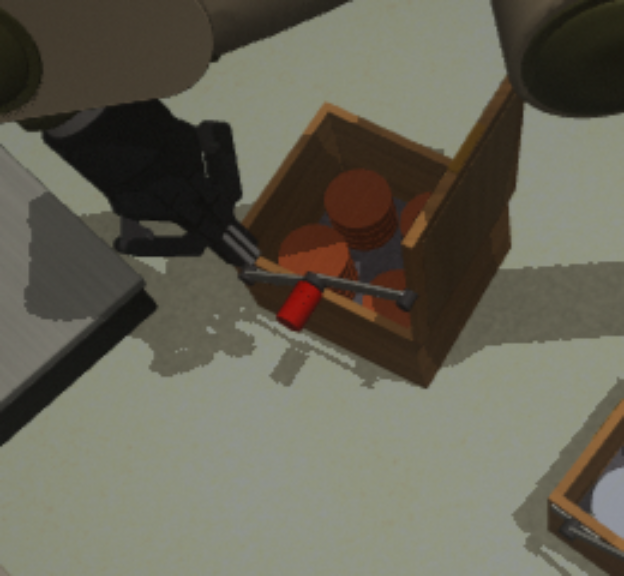

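The closed fingers sit about 60 mm short of the red knob and in line with it, at (298,312) in the scene crop and (298,305) in the side crop. I'll press now.

>>> {"fn": "step_arm", "kwargs": {"steps": [0,0,0.012,0.08,0,0,0,0,0,0.012,0.14,0,0,0,0,0,0.012,0.16,0,0,0,0,0,0.012,0.18,0,0,0,0,0,0.012,0.18,0,0,0]}}

```text
time_s: 5.1
position: [0.6073, -0.1777, 0.2023]
tool_rot: [[-0.226, 0.966, -0.129], [0.836, 0.26, 0.482], [0.499, 0.001, -0.866]]
ft_force: [-0.1, -0.0, -0.8]
grip_width: 0.0002
```

>>> {"fn": "step_arm", "kwargs": {"steps": [0,0,0,0.015,0,0,0,0,0,0,0.03,0,0,0,0,0,0,0.045,0,0,0,0,0,0,0.045,0,0,0]}}

```text
time_s: 5.5
position: [0.6053, -0.1711, 0.1895]
tool_rot: [[-0.225, 0.966, -0.13], [0.836, 0.26, 0.483], [0.501, -0.0, -0.866]]
ft_force: [0.8, -0.6, 0.2]
grip_width: -0.0001
```

```bash
python3 - <<'E'
from h import *
s=env.observe();print(s["time_s"],tolocal(s["position"]),C.T@s["ft_force"])
for c in("scene",):
    im,d=imaging.get_image(c);u,v=map(int,proj(c,O+C@np.array([.11,.03,.2])));
    im=im[max(v-120,0):v+120,max(u-130,0):u+130];cv2.imwrite(f"pics/{c}3.png",cv2.resize(im,None,fx=2.4,fy=2.4))
E
```

```text
5.5 [0.12719632 0.0117213  0.18948872] [ 0.58007871 -0.73867155  0.23751247]
```

View pics/scene3.png

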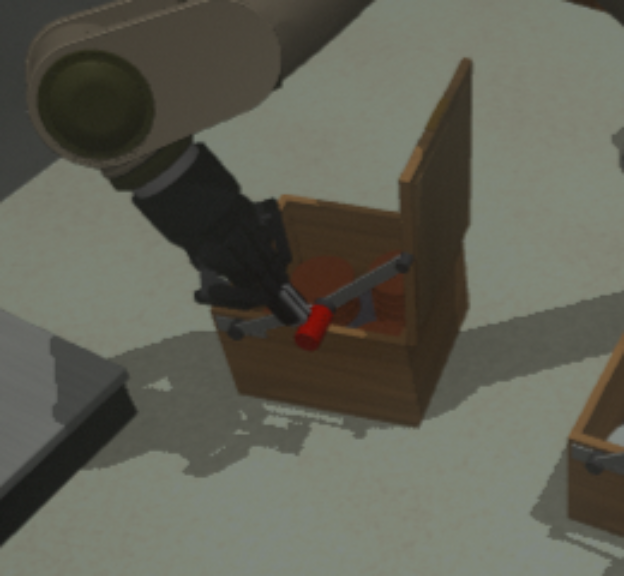

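The knob has moved from (298,312) to (313,327), so the stay is folding. I'll keep pressing.

>>> {"fn": "step_arm", "kwargs": {"steps": [0,0,0,0.02,0,0,0,0,0,0,0.04,0,0,0,0,-0.003,0,0.06,0,0,0,0,-0.006,0,0.08,0,0,0,0,-0.01,0,0.095,0,0,0,0,-0.01,0,0.095,0,0,0,0,-0.01,0,0.095,0,0,0]}}

```text
time_s: 6.25
position: [0.6023, -0.1598, 0.1633]
tool_rot: [[-0.225, 0.966, -0.13], [0.836, 0.26, 0.483], [0.5, -0.0, -0.866]]
ft_force: [0.3, -0.5, 1.7]
grip_width: -0.0001
```

```bash
python3 - <<'E'
from h import *
s=env.observe();print(s["time_s"],tolocal(s["position"]),C.T@s["ft_force"])
for c in("scene",):
    im,d=imaging.get_image(c);
    for r in imaging.pinpoint(c,"copper_knob"):
        u,v=map(int,r["pixel"]);print(r,tolocal(px2w(c,r["pixel"],d[v,u])))
    u,v=map(int,proj(c,O+C@np.array([.11,.03,.2])));
    im=im[max(v-120,0):v+120,max(u-130,0):u+130];cv2.imwrite(f"pics/{c}4.png",cv2.resize(im,None,fx=2.4,fy=2.4))
E
```

```text
6.25 [0.12718395 0.02341425 0.16329372] [ 0.18321601 -0.61622005  1.69975501]
{'pixel': [160.1, 169.8], 'score': 0.86} [0.12974864 0.04130539 0.15136995]
```

View pics/scene4.png

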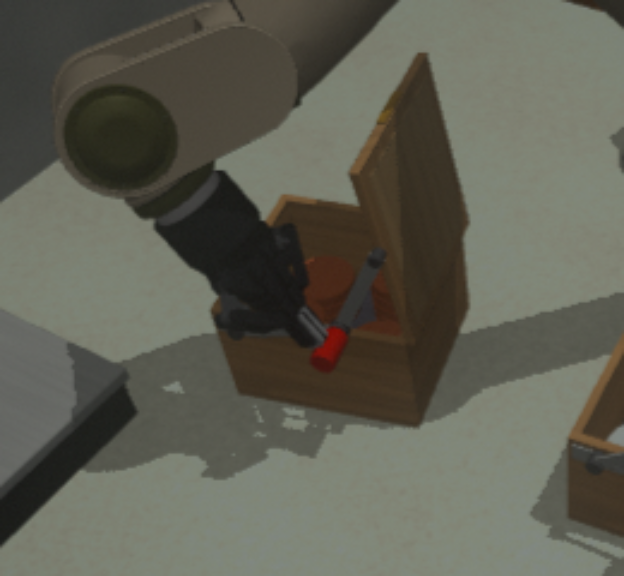

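The knob surface reads z ≈ 0.151, so its centre is at about 0.145 and the stay is broken. The lid has swung in slightly. I'll retreat, rise and cross over to the lid's outer side.

```bash
python3 - <<'E'
from h import *
go([.13,-.09,.36],30,name="back")
go([.13,-.1,.45],0,name="up")
E
```

```text
back world [ 0.634 -0.269  0.36 ] shift [ 0.001  0.009 -0.757] turn [-0.001 -0.001  0.001]
up world [ 0.637 -0.278  0.45 ] shift [ 0.123  0.009 -1.033] turn [-0.001 -0.667  0.001]
```

>>> {"fn": "step_arm", "kwargs": {"steps": [0,0,0.01,-0.1,0,0,0,0,0,0.01,-0.25,0,0,0,0,0,0.01,-0.4,0,0,0,0,0,0.01,-0.55,0,0,0,0,0,0.01,-0.7,0,-0.1,0,0,0.06,0.01,-0.85,0,-0.3,0,0,0.12,0.01,-1.0,0,-0.5,0,0,0.12,0.01,-1.0,0,-0.667,0,0,0.12,0.01,-1.0,0,-0.667,0]}}

```text
time_s: 7.25
position: [0.6342, -0.2709, 0.4426]
tool_rot: [[-0.263, 0.965, 0.005], [0.965, 0.263, -0.004], [-0.006, 0.004, -1.0]]
ft_force: [-1.4, 0.6, 0.3]
grip_width: 0.0006
```

```bash
python3 - <<'E'
from h import *
s=env.observe();print(s["time_s"],tolocal(s["position"]))
p=np.array(s["position"]);Rm=np.array(s["tool_rot"])
for c in("scene","side"):
    im,d=imaging.get_image(c);cv2.imwrite(f"pics/{c}5.png",im)
    P=cloud(c,d)[d>0];L=(P-O)@C
    m=(abs(L[:,0])<.088)&(L[:,2]>.16)&(L[:,2]<.33)&(L[:,1]>-.05)&(L[:,1]<.13);q=L[m]
    A=np.c_[q[:,2],np.ones(len(q))]
    for i in range(8):
        co=np.linalg.lstsq(A,q[:,1],rcond=None)[0];r=abs(A@co-q[:,1]);k=r<max(.004,np.median(r)*1.5);A,q=A[k],q[k]
    phi=np.arctan(-co[0]);print(c,len(q),"phi",np.rad2deg(phi),"y at z.125",co@[.125,1],q.max(0),q.min(0))
go([0,.24,.43],-30,name="over")
E
```

```text
7.25 [ 0.12928045 -0.09216073  0.44263275]
scene 2552 phi 8.024540107565379 y at z.125 0.11108009887913506 [0.08795781 0.10770665 0.32959005] [-0.08790465  0.0787082   0.16006937]
side 3670 phi 8.15837309886661 y at z.125 0.11175995236368302 [0.08795243 0.1075254  0.32924858] [-0.08792332  0.07876441  0.16010365]
over world [0.423 0.017 0.43 ] shift [ 1.114 -0.428  0.032] turn [ 0.001 -0.671  0.002]
```

View pics/scene5.png

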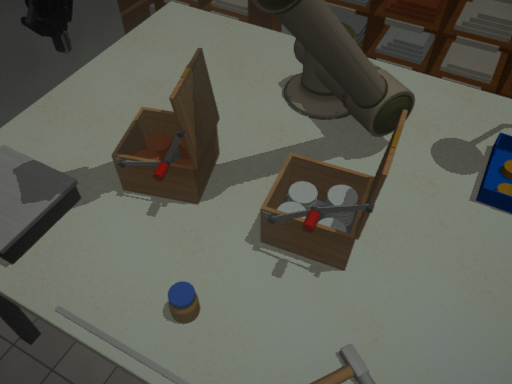

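>>> {"fn": "step_arm", "kwargs": {"steps": [0,1.0,-0.42,0.03,0,0,0,0,1.0,-0.42,0.03,0,0,0,0,1.0,-0.42,0.03,0,0,0,0,1.0,-0.42,0.03,0,0,0,0,1.0,-0.42,0.03,0,-0.2,0,0,1.0,-0.42,0.03,0,-0.4,0,0,1.0,-0.42,0.03,0,-0.6,0,0,1.0,-0.42,0.03,0,-0.67,0,0,1.0,-0.42,0.03,0,-0.67,0]}}

```text
time_s: 8.25
position: [0.4341, -0.0149, 0.4283]
tool_rot: [[-0.228, 0.965, 0.128], [0.836, 0.261, -0.483], [-0.5, -0.003, -0.866]]
ft_force: [0.9, 0.6, -0.2]
grip_width: -0.0
```

```bash
cat >> h.py <<'E'
def con(phi,r,gap=0,x=0,tilt=-30):
    f=np.deg2rad(phi);u=np.array([-np.sin(f),np.cos(f)]);n=np.array([np.cos(f),np.sin(f)])
    t=np.deg2rad(tilt);z=np.array([np.sin(t),-np.cos(t)]);xx=np.array([np.cos(t),np.sin(t)])
    tip=np.array([.1,.125])+r*u+(.011+gap)*n
    # lowest corner along -n
    sgn=-np.sign(xx@n)
    tcp=tip-sgn*.011*xx-.017*z
    return np.array([x,*tcp])
E
python3 - <<'E'
from h import *
s=env.observe();print(s["time_s"],tolocal(s["position"]),s["q"])
p=np.array(s["position"]);Rm=np.array(s["tool_rot"])
for g in (.09,.05,.015):
    print(con(8,.17,g)); go(con(8,.17,g),-30)
E
```

```text
8.25 [0.00225482 0.2068931  0.42832665] [ -2.3030598    3.67822907  74.58720835 -28.55859006  91.80953598
 -20.93959392]
[0.         0.19438393 0.31662449]
 world [ 0.435 -0.028  0.317] shift [ 0.15  -0.007  0.343] turn [-0.001  0.     0.005]
[0.         0.1547732  0.31105756]
 world [ 0.445 -0.066  0.311] shift [ 0.045 -0.007  0.425] turn [-0.001  0.     0.005]
[0.         0.12011382 0.3061865 ]
 world [ 0.454 -0.099  0.306] shift [-0.047 -0.007  0.497] turn [-0.001  0.     0.005]
```

>>> {"fn": "step_arm", "kwargs": {"steps": [0,0.15,0,0.15,0,0,0,0,0.15,0,0.3,0,0,0,0,0.15,0,0.343,0,0,0,0,0.05,0,0.425,0,0,0,0,-0.047,-0.007,0.497,0,0,0,0,-0.047,-0.007,0.497,0,0,0,0,-0.047,-0.007,0.497,0,0,0]}}

```text
time_s: 8.95
position: [0.4554, -0.1028, 0.3072]
tool_rot: [[-0.221, 0.967, 0.126], [0.838, 0.254, -0.483], [-0.499, -0.001, -0.866]]
ft_force: [-0.0, -0.1, -0.5]
grip_width: -0.0004
```

```bash
python3 - <<'E'
from h import *
s=env.observe();print(s["time_s"],tolocal(s["position"]),s["ft_force"])
for f in range(8,93,6): print(f,end=" ");go(con(f,.17),-30)
for c in("scene","side"):
    im,d=imaging.get_image(c);u,v=map(int,proj(c,O+C@np.array([0,.1,.3])));
    im=im[max(v-120,0):v+120,max(u-130,0):u+130];cv2.imwrite(f"pics/{c}6.png",cv2.resize(im,None,fx=2.4,fy=2.4))
E
```

```text
8.95 [6.63153890e-05 1.16448700e-01 3.07172978e-01] [-0.0388048  -0.07538318 -0.50852091]
8  world [ 0.458 -0.114  0.304] shift [-0.027 -0.     0.028] turn [-0.004 -0.001 -0.005]
14  world [ 0.463 -0.131  0.302] shift [-0.075  0.     0.063] turn [-0.004 -0.001 -0.005]
20  world [ 0.467 -0.147  0.298] shift [-0.118  0.001  0.104] turn [-0.004 -0.001 -0.005]
26  world [ 0.472 -0.164  0.292] shift [-0.157  0.001  0.149] turn [-0.004 -0.001 -0.005]
32  world [ 0.476 -0.179  0.284] shift [-0.19   0.001  0.198] turn [-0.004 -0.001 -0.005]
38  world [ 0.48  -0.194  0.275] shift [-0.219  0.001  0.25 ] turn [-0.004 -0.001 -0.005]
44  world [ 0.483 -0.208  0.264] shift [-0.242  0.002  0.305] turn [-0.004 -0.001 -0.005]
50  world [ 0.487 -0.22   0.252] shift [-0.259  0.002  0.362] turn [-0.004 -0.001 -0.005]
56  world [ 0.49  -0.231  0.238] shift [-0.27   0.002  0.42 ] turn [-0.004 -0.001 -0.005]
62  world [ 0.497 -0.26   0.235] shift [-0.348  0.003  0.48 ] turn [-0.004 -0.001 -0.005]
68  world [ 0.5   -0.268  0.219] shift [-0.347  0.003  0.539] turn [-0.004 -0.001 -0.005]
74  world [ 0.501 -0.275  0.203] shift [-0.34   0.003  0.598] turn [-0.004 -0.001 -0.005]
80  world [ 0.503 -0.28   0.186] shift [-0.326  0.003  0.656] turn [-0.004 -0.001 -0.005]
86  world [ 0.504 -0.283  0.168] shift [-0.306  0.003  0.712] turn [-0.004 -0.001 -0.005]
92  world [ 0.504 -0.284  0.15 ] shift [-0.281  0.003  0.766] turn [-0.004 -0.001 -0.005]
```

View pics/scene6.png

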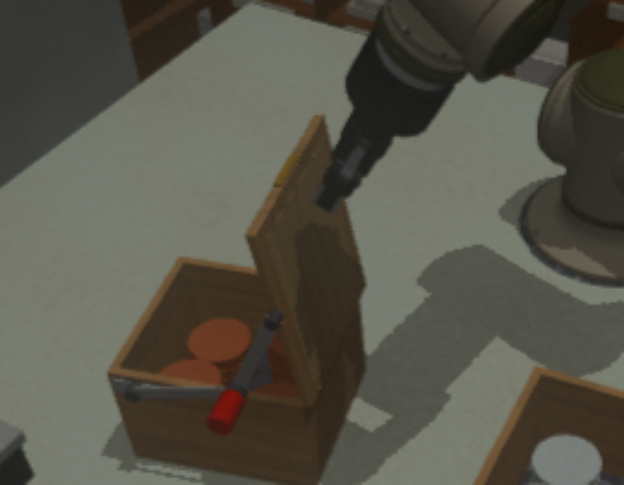

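The fingertip is about 15 mm off the lid's outer face, near its top edge, at (325,205) in the crop. I'll sweep it along the arc slowly.

>>> {"fn": "step_arm", "kwargs": {"steps": [0,-0.02,0,0.02,0,0,0,0,-0.03,0,0.03,0,0,0,0,-0.05,0,0.045,0,0,0,0,-0.075,0,0.063,0,0,0,0,-0.097,0,0.083,0,0,0,0,-0.118,0,0.104,0,0,0,0,-0.138,0,0.126,0,0,0,0,-0.157,0,0.149,0,0,0,0,-0.174,0,0.173,0,0,0,0,-0.19,0,0.198,0,0,0]}}

```text
time_s: 10.05
position: [0.4763, -0.1784, 0.2861]
tool_rot: [[-0.224, 0.966, 0.132], [0.834, 0.26, -0.486], [-0.504, 0.002, -0.864]]
ft_force: [-0.6, 1.7, 4.9]
grip_width: -0.0002
```

```bash
python3 - <<'E'
from h import *
s=env.observe();print(s["time_s"],tolocal(s["position"]),C.T@s["ft_force"])
for f in list(range(32,93,6))+[90]: print(f,end=" ");go(con(f,.17),-30)
for c in("scene","side"):
    im,d=imaging.get_image(c);u,v=map(int,proj(c,O+C@np.array([0,.1,.2])));
    im=im[max(v-120,0):v+120,max(u-130,0):u+130];cv2.imwrite(f"pics/{c}7.png",cv2.resize(im,None,fx=2.4,fy=2.4))
E
```

```text
10.05 [0.00063991 0.0379814  0.28613106] [-0.19356278  1.78167932  4.86118105]
32  world [ 0.476 -0.179  0.284] shift [ 0.001 -0.002  0.007] turn [0.003 0.006 0.   ]
38  world [ 0.48  -0.194  0.275] shift [-0.027 -0.002  0.059] turn [0.003 0.006 0.   ]
44  world [ 0.483 -0.208  0.264] shift [-0.05  -0.002  0.114] turn [0.003 0.006 0.   ]
50  world [ 0.487 -0.22   0.252] shift [-0.067 -0.002  0.171] turn [0.003 0.006 0.   ]
56  world [ 0.49  -0.231  0.238] shift [-0.077 -0.003  0.229] turn [0.003 0.006 0.   ]
62  world [ 0.497 -0.26   0.235] shift [-0.155 -0.003  0.289] turn [0.003 0.006 0.   ]
68  world [ 0.5   -0.268  0.219] shift [-0.154 -0.003  0.348] turn [0.003 0.006 0.   ]
74  world [ 0.501 -0.275  0.203] shift [-0.146 -0.003  0.407] turn [0.003 0.006 0.   ]
80  world [ 0.503 -0.28   0.186] shift [-0.132 -0.003  0.465] turn [0.003 0.006 0.   ]
86  world [ 0.504 -0.283  0.168] shift [-0.112 -0.003  0.521] turn [0.003 0.006 0.   ]
92  world [ 0.504 -0.284  0.15 ] shift [-0.086 -0.003  0.575] turn [0.003 0.006 0.   ]
90  world [ 0.504 -0.284  0.156] shift [-0.095 -0.003  0.557] turn [0.003 0.006 0.   ]
```

View pics/scene7.png

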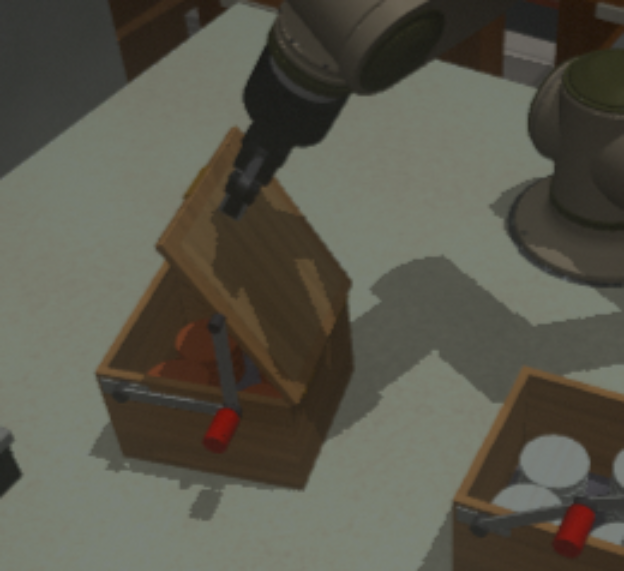

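The lid is at about 32° from vertical and following the fingertip, with the stay folding as it should. I'll continue.

>>> {"fn": "step_arm", "kwargs": {"steps": [0,-0.014,0,0.033,0,0,0,0,-0.027,0,0.059,0,0,0,0,-0.039,0,0.086,0,0,0,0,-0.05,0,0.114,0,0,0,0,-0.059,0,0.142,0,0,0,0,-0.067,0,0.171,0,0,0,0,-0.073,0,0.2,0,0,0,0,-0.08,0,0.229,0,0,0,0,-0.09,0,0.258,0,0,0,0,-0.1,0,0.287,0,0,0]}}

```text
time_s: 11.15
position: [0.4938, -0.2444, 0.2255]
tool_rot: [[-0.225, 0.966, 0.131], [0.835, 0.26, -0.485], [-0.502, 0.0, -0.865]]
ft_force: [-0.6, 2.2, 0.9]
grip_width: 0.0
```

```bash
python3 - <<'E'
from h import *
s=env.observe();print(s["time_s"],tolocal(s["position"]),C.T@s["ft_force"])
for f in list(range(62,93,6))+[90]: print(f,end=" ");go(con(f,.17),-30)
E
```

```text
11.15 [ 0.00049167 -0.03030256  0.22551917] [0.00679938 2.31182353 0.92761792]
62  world [ 0.497 -0.26   0.235] shift [-0.061 -0.002 -0.   ] turn [0.001 0.003 0.001]
68  world [ 0.5   -0.268  0.219] shift [-0.059 -0.002  0.059] turn [0.001 0.003 0.001]
74  world [ 0.501 -0.275  0.203] shift [-0.051 -0.002  0.118] turn [0.001 0.003 0.001]
80  world [ 0.503 -0.28   0.186] shift [-0.038 -0.002  0.176] turn [0.001 0.003 0.001]
86  world [ 0.504 -0.283  0.168] shift [-0.018 -0.002  0.232] turn [0.001 0.003 0.001]
92  world [ 0.504 -0.284  0.15 ] shift [ 0.008 -0.002  0.286] turn [0.001 0.003 0.001]
90  world [ 0.504 -0.284  0.156] shift [-0.001 -0.002  0.268] turn [0.001 0.003 0.001]
```

>>> {"fn": "step_arm", "kwargs": {"steps": [0,-0.015,0,0.028,0,0,0,0,-0.03,0,0.058,0,0,0,0,-0.035,0,0.088,0,0,0,0,-0.035,0,0.118,0,0,0,0,-0.033,0,0.147,0,0,0,0,-0.03,0,0.176,0,0,0,0,-0.024,0,0.204,0,0,0,0,-0.018,0,0.225,0,0,0,0,-0.01,0,0.242,0,0,0,0,-0.006,0,0.252,0,0,0]}}

```text
time_s: 12.15
position: [0.5044, -0.2826, 0.1618]
tool_rot: [[-0.224, 0.966, 0.132], [0.835, 0.26, -0.486], [-0.503, 0.001, -0.864]]
ft_force: [-0.6, -0.3, 1.4]
grip_width: 0.0
```

```bash
python3 - <<'E'
from h import *
s=env.observe();print(s["time_s"],tolocal(s["position"]),C.T@s["ft_force"])
for f in (88,90,92): print(f,end=" ");go(con(f,.17),-30)
for c in("scene",):
    im,d=imaging.get_image(c);u,v=map(int,proj(c,O+C@np.array([0,.1,.2])));
    im=im[max(v-120,0):v+120,max(u-130,0):u+130];cv2.imwrite(f"pics/{c}8.png",cv2.resize(im,None,fx=2.4,fy=2.4))
E
```

```text
12.15 [ 0.00087455 -0.06994708  0.16177821] [-0.63250703 -0.13460375  1.43103564]
88  world [ 0.504 -0.283  0.162] shift [-0.002 -0.003 -0.   ] turn [0.002 0.005 0.001]
90  world [ 0.504 -0.284  0.156] shift [ 0.006 -0.003  0.018] turn [0.002 0.005 0.001]
92  world [ 0.504 -0.284  0.15 ] shift [ 0.015 -0.003  0.035] turn [0.002 0.005 0.001]
```

View pics/scene8.png

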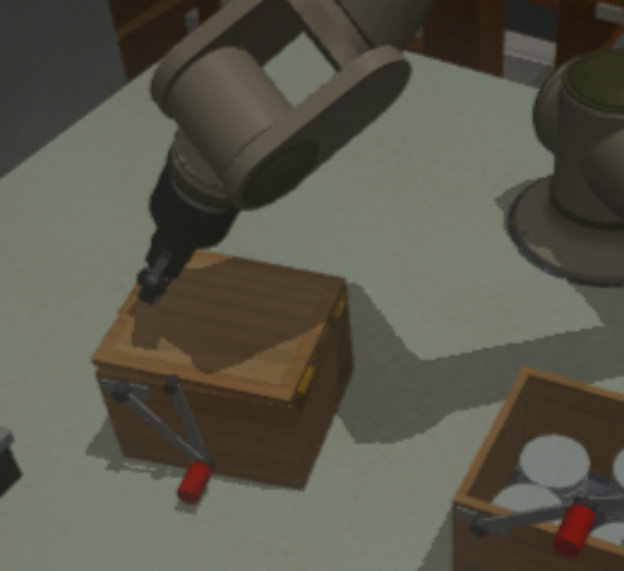

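The lid is nearly shut. I'll press straight down in small steps until the force shows it has seated.

>>> {"fn": "step_arm", "kwargs": {"steps": [0,0.002,0,0.005,0,0,0,0,0.005,0,0.01,0,0,0,0,0.008,0,0.015,0,0,0,0,0.008,0,0.015,0,0,0]}}

```text
time_s: 12.6
position: [0.5045, -0.2827, 0.157]
tool_rot: [[-0.224, 0.966, 0.132], [0.835, 0.26, -0.486], [-0.503, 0.001, -0.864]]
ft_force: [0.3, -0.5, 0.5]
grip_width: -0.0002
```

>>> {"fn": "step_arm", "kwargs": {"steps": [0,0.002,0,0.004,0,0,0,0,0.004,0,0.007,0,0,0,0,0.004,0,0.007,0,0,0]}}

```text
time_s: 12.9
position: [0.5045, -0.2827, 0.1546]
tool_rot: [[-0.224, 0.966, 0.132], [0.835, 0.26, -0.486], [-0.503, 0.001, -0.864]]
ft_force: [0.1, -1.3, 0.9]
grip_width: -0.0001
```

```bash
cat > lid.py <<'E'
from h import *
s=env.observe();print(s["time_s"],tolocal(s["position"]),C.T@s["ft_force"])
for c in("scene","side"):
    im,d=imaging.get_image(c);P=cloud(c,d)[d>0];L=(P-O)@C
    for y0,y1 in((-.1,-.07),(-.06,-.03),(0,.04),(.06,.09)):
        q=L[(abs(L[:,0])<.08)&(L[:,1]>y0)&(L[:,1]<y1)&(L[:,2]>.1)&(L[:,2]<.16)]
        if len(q):print(c,y0,len(q),np.percentile(q[:,2],[10,50,90]).round(4))
E
python3 lid.py
```

```text
12.9 [ 0.00090715 -0.07004617  0.15460168] [-0.24527707 -1.23012893  0.85859017]
scene -0.1 297 [0.1356 0.1375 0.1396]
scene -0.06 559 [0.1356 0.1374 0.1394]
scene 0 768 [0.1352 0.137  0.139 ]
scene 0.06 588 [0.1347 0.1364 0.1383]
side -0.1 309 [0.1345 0.1366 0.1384]
side -0.06 537 [0.1348 0.1368 0.1388]
side 0 1000 [0.1346 0.1367 0.1385]
side 0.06 905 [0.1343 0.1362 0.1382]
```

>>> {"fn": "step_arm", "kwargs": {"steps": [0,0.002,0,0.003,0,0,0,0,0.003,0,0.006,0,0,0,0,0.003,0,0.006,0,0,0]}}

```text
time_s: 13.3
position: [0.5046, -0.2827, 0.1534]
tool_rot: [[-0.224, 0.966, 0.133], [0.834, 0.26, -0.486], [-0.504, 0.002, -0.864]]
ft_force: [-2.2, 1.8, 7.4]
grip_width: 0.0001
```

>>> {"fn": "step_arm", "kwargs": {"steps": [0,0.002,0,0.003,0,0,0,0,0.003,0,0.006,0,0,0,0,0.003,0,0.006,0,0,0]}}

```text
time_s: 13.6
position: [0.5047, -0.2829, 0.1531]
tool_rot: [[-0.223, 0.966, 0.134], [0.833, 0.26, -0.488], [-0.506, 0.002, -0.863]]
ft_force: [-7.1, 8.1, 20.6]
grip_width: 0.0001
```

The force rose sharply (to about 21 N) with no further movement, so the lid is seated. I'll lift off.

>>> {"fn": "step_arm", "kwargs": {"steps": [0,-0.02,0,-0.04,0,0,0,0,-0.08,0,-0.15,0,0,0,0,-0.16,0,-0.28,0,0,0,0,-0.23,0,-0.4,0,0,0,0,-0.3,0,-0.52,0,0,0,0,-0.3,0,-0.52,0,0,0,0,-0.3,0,-0.52,0,0,0]}}

```text
time_s: 14.3
position: [0.504, -0.2821, 0.3308]
tool_rot: [[-0.224, 0.966, 0.132], [0.835, 0.26, -0.485], [-0.503, 0.002, -0.864]]
ft_force: [0.4, -0.1, -0.7]
grip_width: -0.0001
```

```bash
python3 lid.py; python3 - <<'E'
from h import *
im,d=imaging.get_image("scene");cv2.imwrite("pics/scene9.png",im)
E
```

```text
14.3 [ 0.00061396 -0.06930225  0.33078511] [ 0.33529133 -0.22025109 -0.67603567]
scene -0.1 525 [0.1349 0.1365 0.1385]
scene -0.06 559 [0.1348 0.1368 0.1385]
scene 0 763 [0.1347 0.1366 0.1386]
scene 0.06 591 [0.1346 0.1365 0.1381]
side -0.1 783 [0.1337 0.1358 0.1378]
side -0.06 844 [0.1343 0.136  0.138 ]
side 0 1167 [0.1342 0.1362 0.1382]
side 0.06 903 [0.1343 0.1363 0.1383]
```

View pics/scene9.png

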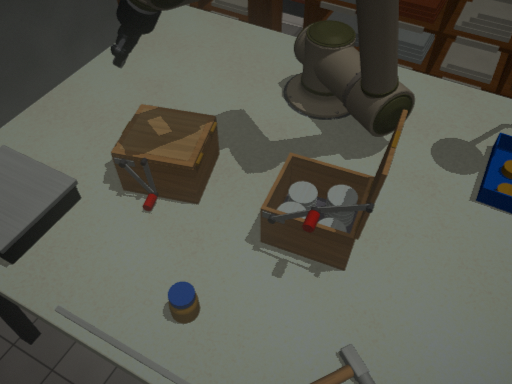

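The copper lid lies flat and shut around (170,135), with its folded knob at (150,202). The grey chest's lid is still up at (390,170), and the arm is clear of everything.

```bash
python3 -c "
from h import *
print(close_job())"
```

```text
the job is handed in; nothing more can be done
None
```

The copper chest is shut and I handed the job in at about 14.5 s of the 48 s allowed. No verdict was reported.

- **Stay:** I pressed the red knob down and towards the hinge with the closed fingers. Its centre came down to about z = 0.145 m, judged from the camera, against the 0.165 m needed. The lid was then only about 0.23 rad from its starting position.
- **Lid:** I pushed it from its outer face round the arc at roughly 0.5 rad/s. I then pressed it onto the rim until the force rose to about 21–23 N with no further movement, and lifted clear.
- **Last checks:** From both cameras the shut lid is level to within about 1 mm from hinge to free edge. The grey chest's lid looks unmoved in the final picture, but I judged that by eye and did not measure its angle. The arm stands about 0.18 m above the lid with almost no force on it. No check failed or disagreed.

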